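# Shut the seed box: lid rim-down, pressed home, clip over

### The job

Take the green lid off its wooden drying stand and lay it, rim down and green face up, in the recess on top of the black seed box; lay it down, do not let it fall. Let go, press it home with a light push from above (over 6 N, never over 40 N), then swing the orange clip over it until it stops. Leave the other things on the shelf where they are.

Things in the scene. Friction and masses are not known exactly. Their poses are not given: they have to be found in the camera images.
- lid: Lid, 120 (its x) x 62 (y) x 20 (z), 0.12 kg, ends alike. Flat green face at z = +20; below it a pale rim 15 deep, 6 mm walls, all round, open underneath. Origin: centre of the underside (rim's edge); +z points out of the green face. At the start it stands on its +x end in the stand, leaning back 25 deg from upright, green face outward and a little up (z axis 65 deg from vertical).
- stand: Fixed wooden easel, base 130 x 90. Origin: centre of its underside; +x is the way the green face looks. The lid's origin starts 76 mm above it. A 36 wide board backs the lid; a 50 wide foot ledge has a lip over the lowest 12 mm of the green face (3 mm play): draw the lid up along its length 15 mm or more first. The lid's long sides are free to grip.
- box: Fixed black box, 136 (x) x 78 (y). Origin: centre of underside; clip at its +x end. Recess on top, floor 50 mm up, 125 x 67 inside; lip 10 high, 5.5 thick, with 72 wide finger notches down to the floor in the middle of both long sides. A grey plinth 96 x 38 x 10 in the recess fits inside the lid's rim: only a rim-down lid goes home, its top then 70 mm above the shelf.
- seat (a point): Centre of the recess floor, 50 mm above the box's origin, axes as the box. A lid that is home has its origin here, its length along x (either way round).
- clip (a joint): Angle of the orange clip (rad): 0 = shut, lying level over the lid's +x end with 2 mm to spare; 1.57 = upright; up to 2.1 = leaning outward (+x of the box). It stays where it is left (stiff hinge, 0.05 N m).
- clip_hinge (a point): Centre of the clip's hinge at the +x end of the box, 78 mm from the box's centre and 75 mm up; the hinge axis is the box's y. Axes as the box.
- clip_tip (a point): Free end of the clip, 53 mm from the hinge axis. The clip is a flat bar 34 wide and 6 thick.
- tier: Bystander: green round three-level seed tier, 120 across, 181 high. Origin under its centre.
- funnel: Bystander: aluminium funnel standing mouth down, 104 across, 115 high. Origin under its centre.
- saucer: Bystander: terracotta saucer, 110 across, 22 high. Origin under its centre.
- screwdriver: Bystander: steel screwdriver lying flat, 190 long along its x. Origin under its middle.
- jar: Bystander: jar, 68 across, 95 high. Origin under its centre.
- pot: Bystander: terracotta flower pot, 90 across, 85 high. Origin under its centre.

How it is judged:
By the outcome, as a careful person would: the job done as asked, in the order asked, and still so for the second after the job is handed in, with the robot touching nothing.
It also fails if it takes over 58 s, if anything falls off the work surface, if the arm or the gripper's body presses on something with over 40 N, if the wrist force passes 120 N, or if a joint passes its speed limit or range.

### The arm

A 7-joint arm with a two-finger parallel gripper is mounted at the origin on the work surface. World frame = base frame: x ahead of the robot, y to its left, z up, the work surface at z = 0. Lengths are in m, angles in rad, forces in N, time in s.
With the tool pointing down it reaches from about 0.425 to 0.875 m from the base axis. Payload 4.7 kg.
Tool frame: the origin (TCP) lies midway between the tips of the shut fingers; the grasp point (between the pads) lies robot.grip_point_offset behind it (robot.grip_point_offset is the distance from the TCP to the grasp point, in m); z points along the fingers, y is the line along which they close (so a half turn about z gives the same grasp; the last joint's range is limited). The gripper opens to 87 mm and grips with 3 to 60 N. Pads are 19 mm wide; open, the fingers measure 117 mm over their backs; the gripper's body (75 mm by 190 mm) begins 51 mm behind the grasp point.
Start: joints at [-1.112, 0.321, -0.07, 1.45, 0.023, 1.371, -0.057], TCP at [0.28, 0.587, 0.223] pointing down, gripper open.
Joint ranges: [-2.86, 2.86], [-0.3, 2.09], [-1.38, 1.24], [0.06, 2.45], [-1.56, 4.7], [0.09, 2.05], [-2.69, 2.69]. Speed limits (rad/s): [2.57, 2.57, 3.14, 3.14, 3.14, 3.14, 3.14].

### API

Orientations are given as a unit quaternion [w, x, y, z].
In Python, from workcell import readout, optics, hand_in, robot gives the robot as it stands.
- The arm moves only by the shell command python3 -m pendant 'ROWS'. ROWS is JSON, a list of rows, each a list of 5 numbers: the opening, from 0 (shut) to 1 (fully open), then the shift along the world's x, y, z normalised to -1 to 1, where 1 is 250 mm, then the turn about the world's z normalised to -1 to 1, where 1 is 2 pi rad. A call has exactly 5 rows; each row shifts and turns the commanded pose from where the row before left it; what a row does not reach is not made up. A row lasts 1/12 s, in which the tool goes at most 41.7 mm and 7.16 degrees, less where a joint would pass 70% of its speed; a pose out of reach is approached as far as the arm can. A call with a number of a shift or a turn outside -1 to 1 is refused whole. A call with a gripper value outside its range is refused whole. The fingers move at their own pace and stop on an object; the grip force is fixed at half the most. Time passes only in rows, so rows that do not move let the fingers close, or fill a call up. It gives the time, the measured TCP pose, the force, the opening and the grip force at its end, in the units of the state.
- readout.sense(): the state, without advancing time (a new reading comes with each control period).
- optics.snapshot(name): name is "side" or "top"; returns the picture (384x512x3 uint8, red, green, blue); there is no depth.
- optics.camera_params(name): a dict with "fx", "fy", "cx", "cy" (pixels), "distortion" ([k1, k2, p1, p2, k3] as OpenCV has them; the pictures are not rectified), "R" (3x3) and "t" (3): a world point X has camera coordinates R X + t. Camera axes: x right, y down, z forward; pixel columns grow to the right and rows downward; lengths in m; the calibration is good to about 2 mm. A picture is of the moment at which its call begins. camera_params takes no time and is no camera call.
- hand_in(): hands the job in; it is judged then, once.
The state is a dict: "time": time; "q": joint angles; "qd": joint speeds; "effort": joint torques, N m; "eef_pos": TCP position; "ee_rot": TCP orientation; "wrist_force": force on the tool from outside, world axes, zero at the start; "torque": the same for the moment, N m; "width": finger opening in m; "finger_force": force on a finger pad.
Only numpy, scipy, OpenCV 4.12 (cv2) and the standard library are available. Lean on these libraries where they do the work, as an engineer would, in place of code of your own. Each camera call takes 0.05 s, during which the arm holds its last target. There are 200 camera calls.

## Working session

There is one attempt and no reset: what is moved stays moved. The work goes in short steps, Python scripts to look and compute and a shell command to move; the robot and the scene stay as the last step left them, time stands still between calls to the robot, and variables do not carry over. Pictures are saved under pics/ and viewed, at most 12 in all, crops included, and the job is handed in when it is done.

```bash
ls; mkdir -p pics
python3 - <<'E'
from workcell import readout, optics, robot
import cv2
for n in("side","top"):
    cv2.imwrite(f"pics/{n}0.png",cv2.cvtColor(optics.snapshot(n),cv2.COLOR_RGB2BGR))
    p=optics.camera_params(n);print(n,p)
print(readout.sense(),robot.grip_point_offset)
E
```

```text
pics
side {'fx': 352.2142169340863, 'fy': 352.2142169340863, 'cx': 256.4371138826793, 'cy': 189.02817396491503, 'distortion': array([-0.07111929,  0.        ,  0.        ,  0.        ,  0.        ]), 'R': array([[ 0.99633812, -0.08276442,  0.02145692],
       [-0.0206528 , -0.47649043, -0.87893705],
       [ 0.08296873,  0.87527534, -0.4764549 ]]), 't': array([-0.55926076,  0.09791552,  0.91332043])}
top {'fx': 363.6746434314601, 'fy': 363.6746434314601, 'cx': 259.20136540894634, 'cy': 191.9588609457307, 'distortion': array([0.00189142, 0.        , 0.        , 0.        , 0.        ]), 'R': array([[-2.59052018e-03, -9.99790172e-01,  2.03199808e-02],
       [-9.95571154e-01,  6.68933189e-04, -9.40086685e-02],
       [ 9.39753501e-02, -2.04735181e-02, -9.95363988e-01]]), 't': array([-0.02301377,  0.5513785 ,  1.05467729])}
{'time': 0.1, 'q': array([-1.11189729,  0.32176468, -0.07008139,  1.45153429,  0.02258391,
        1.37081935, -0.05691322]), 'qd': array([ 1.46492758e-03, -1.81278734e-03, -3.17801001e-04, -2.87846702e-03,
       -3.89407197e-04, -6.92729364e-05,  4.00034699e-04]), 'effort': array([-9.01470139e-04, -4.92573202e+01, -4.06200550e-01, -3.13397133e+01,
       -6.40566065e-02,  3.96245043e-02,  5.04177137e-05]), 'eef_pos': array([0.27950719, 0.58628658, 0.22157   ]), 'ee_rot': array([-1.53264548e-04,  2.20566770e-01,  9.75371490e-01, -8.55885041e-04]), 'wrist_force': array([0.35166693, 0.04182228, 0.0862397 ]), 'torque': array([ 0.01314529, -0.01223496, -0.00125818]), 'finger_force': 0.0, 'width': 0.08700871483055876} 0.0187
```

View pics/side0.png

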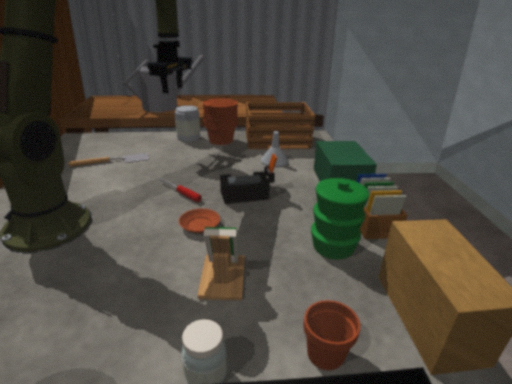

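View pics/top0.png

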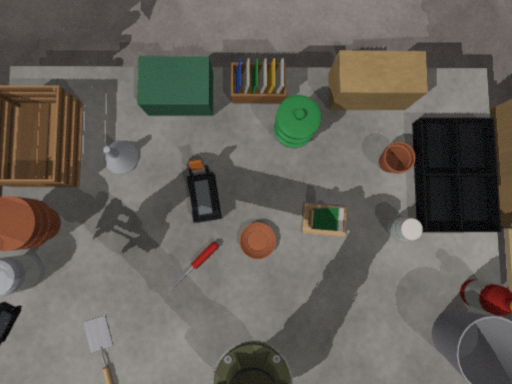

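```bash
cat > h.py <<'E'
import numpy as np, cv2
from workcell import readout, optics
def ray(n,u,v):
    p=optics.camera_params(n);K=np.array([[p['fx'],0,p['cx']],[0,p['fy'],p['cy']],[0,0,1]])
    x=cv2.undistortPoints(np.array([[[u,v]]],float),K,p['distortion'])[0,0]
    R=np.array(p['R']);d=R.T@np.r_[x,1];return -R.T@p['t'],d/np.linalg.norm(d)
def onz(n,u,v,z):
    o,d=ray(n,u,v);return o+d*(z-o[2])/d[2]
def tri(s,t):
    o1,d1=ray('side',*s);o2,d2=ray('top',*t)
    a=np.linalg.lstsq(np.c_[d1,-d2],o2-o1,rcond=None)[0]
    p,q=o1+a[0]*d1,o2+a[1]*d2;return (p+q)/2,np.linalg.norm(p-q)
def proj(n,X):
    p=optics.camera_params(n);K=np.array([[p['fx'],0,p['cx']],[0,p['fy'],p['cy']],[0,0,1]])
    return cv2.projectPoints(np.array(X,float).reshape(-1,1,3),cv2.Rodrigues(p['R'])[0],p['t'],K,p['distortion'])[0][:,0]
def crops(L,out,imgs=None):
    T=[]
    for n,u,v,s in L:
        im=imgs[n] if imgs else cv2.cvtColor(optics.snapshot(n),cv2.COLOR_RGB2BGR)
        w,h=400//s,300//s
        T.append(cv2.resize(im[v:v+h,u:u+w],(400,300),interpolation=cv2.INTER_CUBIC))
    while len(T)%2: T.append(T[0]*0)
    cv2.imwrite(out,np.vstack([np.hstack(T[i:i+2]) for i in range(0,len(T),2)]))
E
python3 - <<'E'
from h import *
I={n:cv2.imread(f'pics/{n}0.png') for n in('side','top')}
crops([('top',298,196,7),('top',180,155,5),('side',192,222,5),('side',212,150,6)],'pics/c1.png',I)
E
```

```text
(no output)
```

View pics/c1.png

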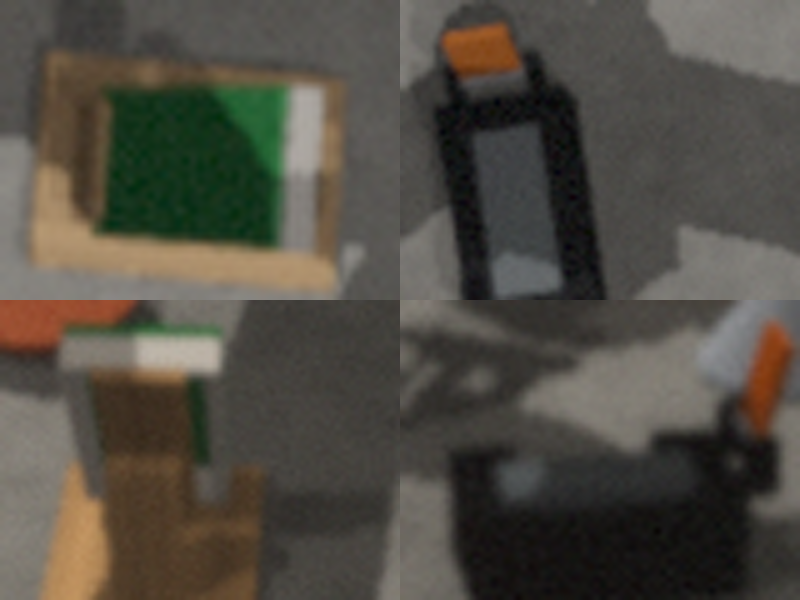

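Run:
```python
from h import *
np.set_printoptions(precision=4,suppress=True)
for s,t in [((236.4,236.4),(344,208.9)),((204.2,236),(343.3,231.4)),((236.2,229.5),(339,208.6)),((204.2,230.5),(338.2,231))]:
    print('lid',*tri(s,t))
# lower green corners (top view) vs. plane later
T=cv2.imread('pics/top0.png');S=cv2.imread('pics/side0.png')
g=cv2.cvtColor(T,cv2.COLOR_BGR2GRAY)
roi=np.zeros_like(g);roi[165:226,180:226]=1
m=((g<48)&(roi>0)).astype(np.uint8)
cs,h=cv2.findContours(m,cv2.RETR_CCOMP,cv2.CHAIN_APPROX_NONE)
for c,hh in zip(cs,h[0]):
    a=cv2.contourArea(c)
    if a>150:
        r=cv2.minAreaRect(c);print('top',a,hh[3],r,cv2.boxPoints(r).tolist())
hsv=cv2.cvtColor(T,cv2.COLOR_BGR2HSV)
hs2=cv2.cvtColor(S,cv2.COLOR_BGR2HSV)
for n,H,sl in(('top',hsv,(slice(150,180),slice(180,215))),('side',hs2,(slice(140,185),slice(260,300)))):
    k=np.zeros(H.shape[:2],np.uint8);k[sl]=cv2.inRange(H,(5,150,90),(18,255,255))[sl]
    r=cv2.minAreaRect(cv2.findNonZero(k));print(n,'clip',r,cv2.boxPoints(r).tolist())
print(proj('top',[[0.55,-.03,0],[.55,-.03,.02]]))
```

```text
lid [ 0.4974 -0.2492  0.1314] 0.0036276309719379413
lid [ 0.4367 -0.2456  0.132 ] 0.0021550469257813776
lid [ 0.4978 -0.2343  0.1371] 0.0032201239976160597
lid [ 0.437  -0.2313  0.1348] 0.0005167575568650295
top 1304.5 -1 ((203.1245574951172, 193.0153045654297), (54.60017395019531, 28.70656394958496), 80.31121826171875) [[184.38148498535156, 168.5202178955078], [212.67860412597656, 163.6890106201172], [221.8676300048828, 217.51039123535156], [193.5705108642578, 222.3415985107422]]
top 511.5 0 ((202.63919067382812, 197.21485900878906), (36.183319091796875, 16.48004722595215), 81.02737426757812) [[191.67837524414062, 180.62973022460938], [207.95675659179688, 178.0594482421875], [213.60000610351562, 213.79998779296875], [197.32162475585938, 216.37026977539062]]
top clip ((195.94593811035156, 164.6756591796875), (8.877545356750488, 13.480716705322266), 80.53767395019531) [[188.5675506591797, 161.4053955078125], [201.86485290527344, 159.18917846679688], [203.32432556152344, 167.9459228515625], [190.0270233154297, 170.16213989257812]]
side clip ((281.4691467285156, 154.54541015625), (10.602972984313965, 37.53665542602539), 48.23970031738281) [[263.9382629394531, 163.09083557128906], [291.9382629394531, 138.09083557128906], [299.0000305175781, 145.99998474121094], [271.0000305175781, 170.99998474121094]]
[[261.0264 193.2054]
 [261.1958 192.5992]]
```

Run:
```python
from h import *
np.set_printoptions(precision=4,suppress=True)
c=onz('top',202.6,197.2,.06);a=np.deg2rad(9.2);X=np.array([np.cos(a),np.sin(a),0]);Y=np.array([-X[1],X[0],0]);Z=np.array([0,0,1])
b=c-.06*Z;print('box',b)
for n,P in dict(lipFL=(-.068,-.039,.06),lipFR=(.068,-.039,.06),lipBL=(-.068,.039,.06),hinge=(.078,0,.075),botFL=(-.068,-.039,0)).items():
    W=b+P[0]*X+P[1]*Y+P[2]*Z;print(n,W,proj('side',W)[0],proj('top',W)[0])
print('clip tip dir', onz('top',195.3,160.5,.12),tri((289,153),(195.3,160.5)))
print('saucer',onz('top',258,240,.02),'tier',onz('top',297,112,.18),'free',proj('top',[[.56,-.05,0]]))
# patch centroid
t=np.deg2rad(25);f=np.linspace(-9.5,9.5,200);h=np.linspace(0,37,300);F,H=np.meshgrid(f,h)
for d in(0,4,8,10,12,14):
    n=(F+d)*np.cos(t)+H*np.sin(t); m=abs(n)<10   # n relative centreline
    print(d,'area',m.mean()*19*37,'h',H[m].mean(),'n',n[m].mean()+10,'under-TCP',H[m].mean()-n[m].mean()-10)
```

```text
box [0.5332 0.1391 0.    ]
lipFL [0.4723 0.0897 0.06  ] [223.1342 186.4621] [219.7017 218.462 ]
lipFR [0.6065 0.1114 0.06  ] [269.0962 182.0565] [212.5068 171.8511]
lipBL [0.4598 0.1667 0.06  ] [219.0217 174.6275] [192.5487 222.9156]
hinge [0.6102 0.1515 0.075 ] [268.965  171.5004] [197.8167 169.7916]
botFL [0.4723 0.0897 0.    ] [223.6219 204.5358] [221.4476 218.889 ]
clip tip dir [0.6287 0.152  0.12  ] (array([0.6465, 0.1478, 0.1338]), np.float64(0.04023621437533498))
saucer [ 0.4095 -0.0201  0.02  ] tier [ 0.7461 -0.1198  0.18  ] free [[267.5769 189.9327]]
0 area 437.68780000000004 h 14.092805693819676 n 13.603284663975668 under-TCP 0.48952102984400625
4 area 293.3619 h 11.81105856222288 n 14.981727741072023 under-TCP -3.170669178849142
8 area 169.10665 h 8.95200218191913 n 16.190752402193414 under-TCP -7.238750220274285
10 area 119.70918333333334 h 7.522176135714526 n 16.794638298818928 under-TCP -9.2724621631044
12 area 78.81801666666667 h 6.091984430535758 n 17.398363370552932 under-TCP -11.306378940017174
14 area 46.456583333333334 h 4.663235585621681 n 18.002788504316428 under-TCP -13.339552918694748
```

```bash
python3 -m pendant '[[1,0.13,-0.1,0,-0.019],[1,0.13,-0.1,0,-0.019],[1,0.13,-0.1,0,-0.019],[1,0.1,-0.12,0,-0.019],[1,0.1,-0.12,0,-0.019]]'; python3 -m pendant '[[1,0.1,-0.13,0,-0.019],[1,0.05,-0.15,0,-0.019],[1,0,-0.16,0,-0.019],[1,0,-0.16,0,-0.019],[1,0,-0.16,0,-0.019]]'; python3 -m pendant '[[1,0,-0.16,0,0],[1,0,-0.16,0,0],[1,0,-0.16,0,0],[1,0,-0.16,0,0],[1,0,-0.16,0,0]]'
```

```text
time: 0.52
eef_pos: [0.4285, 0.4499, 0.2219]
ee_rot: [0.0, 0.5, 0.866, -0.0]
wrist_force: [0.2, -0.8, 0.3]
width: 0.0864
finger_force: 0.0
time: 0.93
eef_pos: [0.4644, 0.2595, 0.2219]
ee_rot: [-0.0, 0.733, 0.68, -0.001]
wrist_force: [0.7, -0.7, -0.3]
width: 0.0869
finger_force: 0.0
time: 1.35
eef_pos: [0.464, 0.0598, 0.2223]
ee_rot: [-0.0, 0.731, 0.683, -0.0]
wrist_force: [0.8, 0.2, 1.1]
width: 0.0871
finger_force: 0.0
```

```bash
python3 -m pendant '[[1,0.006,-0.16,0,0],[1,0.006,-0.16,0,0],[1,0.006,-0.16,0,0],[1,0.006,-0.16,0,0],[1,0,-0.16,0,0]]'; python3 -m pendant '[[1,0,-0.16,0,0],[1,0,-0.11,0,0],[1,0,0,0,0],[1,0,0,-0.1,0],[1,0,0,-0.1,0]]'
python3 - <<'E'
from h import *
s=readout.sense();print(s['eef_pos'],s['width'])
crops([('top',285,185,5),('side',180,200,5)],'pics/c2.png')
E
```

```text
time: 1.77
eef_pos: [0.4703, -0.1401, 0.2225]
ee_rot: [0.0, 0.731, 0.683, 0.0]
wrist_force: [1.3, -0.1, -0.8]
width: 0.087
finger_force: 0.0
time: 2.18
eef_pos: [0.4716, -0.2063, 0.1729]
ee_rot: [0.001, 0.731, 0.682, 0.001]
wrist_force: [0.1, 1.1, -0.2]
width: 0.0871
finger_force: 0.0
[ 0.4716235  -0.20629162  0.17291095] 0.08709561159387876
```

View pics/c2.png

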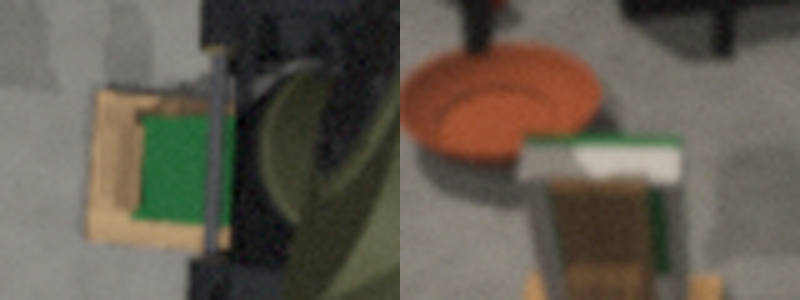

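```bash
python3 -m pendant '[[1,-0.004,0,-0.13,0],[1,0,0,-0.13,0],[1,0,0,-0.12,0],[1,0,0,-0.01,0],[0,0,0,0,0]]'; python3 -m pendant '[[0,0,0,0,0],[0,0,0,0,0],[0,0,0,0,0],[0,0,0,0,0],[0,0,0,0,0]]'; python3 -m pendant '[[0,0,0,0,0],[0,0,0,0,0],[0,0,0,0,0],[0,0,0,0,0],[0,0,0,0,0]]'
```

```text
time: 2.7
eef_pos: [0.4689, -0.2051, 0.0748]
ee_rot: [-0.001, 0.73, 0.683, -0.001]
wrist_force: [0.6, 0.6, -0.1]
width: 0.0849
finger_force: 0.0
time: 3.12
eef_pos: [0.4705, -0.206, 0.0766]
ee_rot: [0.001, 0.731, 0.683, 0.001]
wrist_force: [-3.5, 0.6, 6.8]
width: 0.0619
finger_force: 29.9
time: 3.53
eef_pos: [0.4705, -0.206, 0.0766]
ee_rot: [0.001, 0.731, 0.683, 0.001]
wrist_force: [-1.9, 1.1, 7.5]
width: 0.062
finger_force: 29.9
```

```bash
python3 -m pendant '[[0,0,-0.014,0.03,0],[0,-0.001,-0.014,0.03,0],[0,0,-0.014,0.03,0],[0,-0.001,-0.014,0.03,0],[0,0,0,0.06,0]]'; python3 -m pendant '[[0,0,0,0.1,0],[0,0,0,0.1,0],[0,0,0,0.05,0],[0,0.06,0.1,0,0],[0,0.06,0.1,0,0]]';  python3 -m pendant '[[0,0.06,0.1,0,0],[0,0.06,0.1,0,0],[0,0.06,0.1,0,0],[0,0.06,0.1,0,0],[0,0,0,0,0]]'
python3 - <<'E'
from h import *
I={n:cv2.cvtColor(optics.snapshot(n),cv2.COLOR_RGB2BGR) for n in('side','top')}
s=readout.sense();p=s['eef_pos'];print(p,s['width'],s['wrist_force'],s['ee_rot'])
u,v=proj('side',[p])[0].astype(int);a,b=proj('top',[p])[0].astype(int);print(u,v,a,b)
crops([('side',u-40,v-30,5),('top',a-40,b-30,5)],'pics/c3.png',I);print(u-40,v-30,a-40,b-30)
E
```

```text
time: 3.95
eef_pos: [0.4682, -0.2206, 0.12]
ee_rot: [-0.0, 0.731, 0.682, -0.001]
wrist_force: [-0.8, -0.3, -0.6]
width: 0.0614
finger_force: 29.9
time: 4.37
eef_pos: [0.4997, -0.172, 0.1849]
ee_rot: [0.002, 0.733, 0.681, 0.001]
wrist_force: [0.3, 0.1, -1.8]
width: 0.0617
finger_force: 29.9
time: 4.78
eef_pos: [0.5622, -0.0626, 0.1828]
ee_rot: [-0.0, 0.728, 0.686, 0.001]
wrist_force: [-0.2, 1.6, -0.5]
width: 0.0617
finger_force: 29.9
[ 0.55970375 -0.06888616  0.1827697 ] 0.061851362894673446 [-0.64680559 -1.4421313  -1.83928815] [ 4.00407451e-04  7.29722256e-01  6.83743427e-01 -4.41348520e-04]
259 171 278 182
219 141 238 152
```

View pics/c3.png

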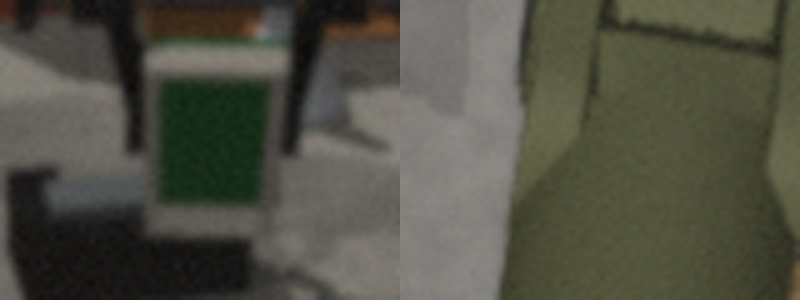

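```bash
python3 -m pendant '[[0,0,0.08,-0.12,0],[0,0,0.08,-0.12,0],[0,0,0,-0.12,0],[0,0,0,-0.1,0],[0,0,0,-0.03,0]]'
python3 - <<'E'
from h import *
np.set_printoptions(precision=4,suppress=True)
print('P pred side px',proj('side',[[.56+.031,-.0596,.1284],[.56-.031,-.0596,.1284],[.56,-.110,.237]]))
pr=None
for a in(65,58,51,44,37,30,23,16,10,5,0):
    r=np.deg2rad(a);c,s=np.cos(r),np.sin(r)
    q=np.array([-65.8*c+15.1*s+4.8,65.8*s+15.1*c-11.6])
    if pr is not None: print(a,q,'units y,z',(q-pr)/250)
    pr=q
print(readout.sense()['eef_pos'])
E
```

```text
time: 5.3
eef_pos: [0.5559, -0.0311, 0.0567]
ee_rot: [-0.002, 0.731, 0.682, -0.003]
wrist_force: [-1.2, 0.1, -1.8]
width: 0.0612
finger_force: 29.9
P pred side px [[271.8936 189.5479]
 [246.2077 190.0855]
 [262.4763 156.4149]]
58 [-17.2632  52.2033] units y,z [-0.0318 -0.0089]
51 [-24.8744  49.0389] units y,z [-0.0304 -0.0127]
44 [-32.0432  44.9706] units y,z [-0.0287 -0.0163]
37 [-38.6628  40.0588] units y,z [-0.0265 -0.0196]
30 [-44.6345  34.377 ] units y,z [-0.0239 -0.0227]
23 [-49.8692  28.0097] units y,z [-0.0209 -0.0255]
16 [-54.2889  21.052 ] units y,z [-0.0177 -0.0278]
10 [-57.3783  14.6966] units y,z [-0.0124 -0.0254]
5 [-59.4336   9.1774] units y,z [-0.0082 -0.0221]
0 [-61.    3.5] units y,z [-0.0063 -0.0227]
[ 0.5559 -0.0311  0.0567]
```

```bash
python3 -m pendant '[[0,0,0,-0.013,0],[0,0,-0.032,-0.009,0],[0,-0.002,-0.03,-0.013,0],[0,-0.002,-0.029,-0.016,0],[0,-0.002,-0.026,-0.02,0]]'
python3 - <<'E'
from h import *
I={'side':cv2.cvtColor(optics.snapshot('side'),cv2.COLOR_RGB2BGR)}
s=readout.sense();p=s['eef_pos'];print(p,s['wrist_force'])
u,v=proj('side',[p])[0].astype(int)
crops([('side',u-40,v-30,5)],'pics/c4.png',I);print(u-40,v-30)
E
```

```text
time: 5.72
eef_pos: [0.5597, -0.0614, 0.0457]
ee_rot: [0.002, 0.731, 0.682, 0.002]
wrist_force: [-3.6, -0.9, 9.3]
width: 0.0614
finger_force: 30.0
[ 0.55926112 -0.0630883   0.0447061 ] [-0.82152872 -0.40561346  5.4610898 ]
218 189
```

View pics/c4.png

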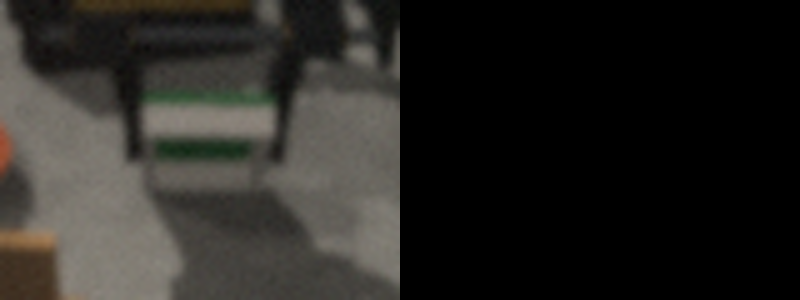

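```bash
python3 -m pendant '[[0,0,-0.03,-0.02,0],[0,-0.002,-0.026,-0.023,0],[0,-0.002,-0.021,-0.026,0],[0,-0.002,-0.018,-0.028,0],[0,0,-0.012,-0.025,0]]';python3 -m pendant '[[0,0,-0.008,-0.022,0],[0,0,-0.004,-0.015,0],[0,0,0,-0.008,0],[0,0,0,0,0],[0,0,0,0,0]]'
python3 - <<'E'
from h import *
I={'side':cv2.cvtColor(optics.snapshot('side'),cv2.COLOR_RGB2BGR)}
s=readout.sense();p=s['eef_pos'];print(p,s['wrist_force'])
u,v=proj('side',[p])[0].astype(int)
crops([('side',u-40,v-30,5)],'pics/c5.png',I);print(u-40,v-30)
E
```

```text
time: 6.18
eef_pos: [0.558, -0.0881, 0.0132]
ee_rot: [0.002, 0.731, 0.682, 0.001]
wrist_force: [0.8, -2.3, 4.0]
width: 0.0619
finger_force: 30.0
time: 6.6
eef_pos: [0.5571, -0.0904, 0.0019]
ee_rot: [0.001, 0.731, 0.682, 0.0]
wrist_force: [-3.0, -3.2, 12.5]
width: 0.0621
finger_force: 30.0
[ 0.55707527 -0.09033193  0.00194642] [-0.94515816 -3.81473001 11.75236389]
217 210
```

View pics/c5.png

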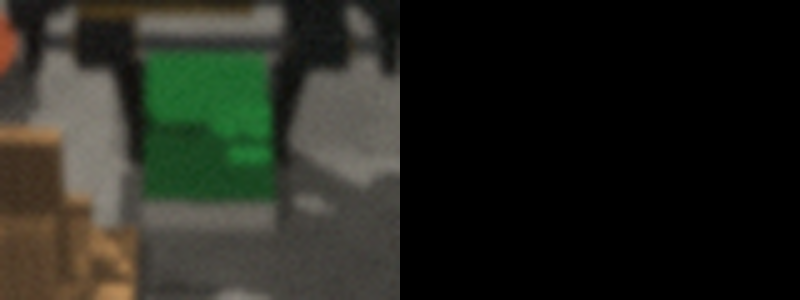

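```bash
cat > edge.py <<'E'
from h import *
np.set_printoptions(precision=4,suppress=True)
b=np.array([.5332,.1391,0]);a=np.deg2rad(9.2);X=np.array([np.cos(a),np.sin(a),0]);Y=np.array([-X[1],X[0],0])
def edge(n,g,axis,pos,lo,hi,z=.06,w=.009):
    t=np.linspace(-w,w,73);r=[]
    for l in np.linspace(lo,hi,9):
        W=np.array([b+(pos+k)*X+l*Y if axis=='x' else b+l*X+(pos+k)*Y for k in t]);W[:,2]=z
        uv=proj(n,W).astype(np.float32)
        p=cv2.remap(g,uv[:,0].reshape(1,-1),uv[:,1].reshape(1,-1),cv2.INTER_CUBIC).ravel()
        r.append(p)
    gr=np.gradient(cv2.GaussianBlur(np.array(r,np.float32),(11,1),0),axis=1)
    m=gr.mean(0);i=[t[np.argmax(abs(gr[k:k+3].mean(0)))]*1000 for k in(0,3,6)]
    print(n,axis,pos,'shift mm %.1f'%(t[np.argmax(abs(m))]*1000),'strength %.1f'%m[np.argmax(abs(m))],np.round(i,1))
E
python3 - <<'E'
from edge import *
for n in('top','side'):
    g=cv2.imread(f'pics/{n}0.png',0).astype(np.float32)
    edge(n,g,'x',-.048,-.013,.013);edge(n,g,'x',.048,-.013,.013)
    edge(n,g,'y',-.019,-.04,.04);edge(n,g,'y',.019,-.04,.04)
    edge(n,g,'x',-.068,-.03,.03)
    edge(n,g,'y',-.039,-.066,-.042);edge(n,g,'y',.039,-.066,-.042)
    edge(n,g,'y',-.039,.042,.066);edge(n,g,'y',.039,.042,.066)
print('lid near/far top edge',onz('side',258.6,250.4,.02),onz('side',258,220.4,.02))
E
```

```text
top x -0.048 shift mm 0.3 strength 3.1 [0.3 0.  0.5]
top x 0.048 shift mm 1.5 strength -2.3 [1.8 1.5 1.5]
top y -0.019 shift mm -2.0 strength 2.4 [-2.  -1.7 -2. ]
top y 0.019 shift mm -0.7 strength -2.4 [-0.5 -1.2 -0.7]
top x -0.068 shift mm 0.3 strength -3.7 [0.  0.3 0.8]
top y -0.039 shift mm -4.7 strength -2.7 [-4.5 -5.2 -4.7]
top y 0.039 shift mm -1.5 strength 3.7 [-2.  -1.2 -1.5]
top y -0.039 shift mm -4.0 strength -2.1 [-4.2 -5.2 -3. ]
top y 0.039 shift mm -1.7 strength 1.9 [-1.2 -2.2 -1.2]
side x -0.048 shift mm 1.5 strength 1.5 [1.5 0.8 2.3]
side x 0.048 shift mm -1.0 strength -0.8 [-0.7 -1.   4.5]
side y -0.019 shift mm -7.7 strength 0.2 [ 2.3 -3.7 -8. ]
side y 0.019 shift mm 7.5 strength 0.2 [-1.5  1.3 -0.2]
side x -0.068 shift mm -4.2 strength -1.7 [-7.7 -4.  -0.2]
side y -0.039 shift mm 4.8 strength 0.2 [8.  3.3 4.8]
side y 0.039 shift mm 1.0 strength 0.5 [-3.7 -6.2  0. ]
side y -0.039 shift mm -6.5 strength -0.2 [-3.7 -8.  -6.2]
side y 0.039 shift mm 0.0 strength 1.2 [ 2.5  1.  -0.5]
lid near/far top edge [ 0.5531 -0.154   0.02  ] [ 0.5626 -0.0288  0.02  ]
```

```bash
python3 -m pendant '[[0,0,0,0.1,0],[0,0,0.06,0.15,0],[0,0,0.1,0.15,0],[0,0,0.1,0.05,-0.0194],[0,0,0.1,0,-0.0194]]';python3 -m pendant '[[0,-0.02,0.1,0,-0.0194],[0,-0.02,0.1,0,-0.0194],[0,-0.02,0.1,0,-0.0194],[0,-0.02,0.1,0,-0.0194],[0,-0.02,0.1,0,-0.0194]]';python3 -m pendant '[[0,0,0.05,0,-0.0194],[0,0,0,0,-0.0194],[0,0,0,0,-0.0194],[0,0,0,0,-0.0194],[0,0,0,0,0]]'
python3 - <<'E'
from h import *
s=readout.sense();p=s['eef_pos'];q=s['ee_rot'];print(p,s['wrist_force'],q,'yaw',np.degrees(np.arctan2(2*q[2]**2-1,2*q[1]*q[2])))
E
```

```text
time: 7.07
eef_pos: [0.5579, 0.001, 0.1132]
ee_rot: [0.001, 0.81, 0.587, 0.002]
wrist_force: [0.6, 0.5, -2.7]
width: 0.0618
finger_force: 30.0
time: 7.48
eef_pos: [0.5291, 0.1263, 0.1088]
ee_rot: [-0.0, 0.948, 0.317, -0.002]
wrist_force: [0.9, 0.2, -1.0]
width: 0.0616
finger_force: 30.0
time: 7.9
eef_pos: [0.5296, 0.1376, 0.1088]
ee_rot: [0.0, 0.997, 0.08, -0.002]
wrist_force: [-0.2, -0.0, -1.1]
width: 0.0619
finger_force: 30.0
[0.52956393 0.13759705 0.10879257] [-0.18533106 -0.01336298 -1.07908459] [ 4.35979215e-04  9.96761795e-01  8.03926722e-02 -1.65871798e-03] yaw -80.7777396254331
```

```bash
python3 -m pendant '[[0,0.01,0,-0.06,0],[0,0,0,-0.06,0],[0,0,0,-0.02,0],[0,0,0,0,0],[0,0,0,0,0]]'
python3 - <<'E'
from h import *
I={n:cv2.cvtColor(optics.snapshot(n),cv2.COLOR_RGB2BGR) for n in('side','top')}
for n in I: cv2.imwrite(f'pics/{n}6.png',I[n])
s=readout.sense();p=s['eef_pos'];print(p,s['wrist_force'])
cv2.imwrite('pics/c6.png',cv2.resize(I['side'][145:220,200:300],(800,600),interpolation=cv2.INTER_CUBIC))
E
```

```text
time: 8.32
eef_pos: [0.5332, 0.1369, 0.0749]
ee_rot: [0.0, 0.997, 0.082, -0.001]
wrist_force: [0.6, 0.6, -2.5]
width: 0.0619
finger_force: 30.0
[0.53408509 0.13704763 0.07586049] [-0.01006836 -0.65379925 -1.17798173]
```

View pics/c6.png

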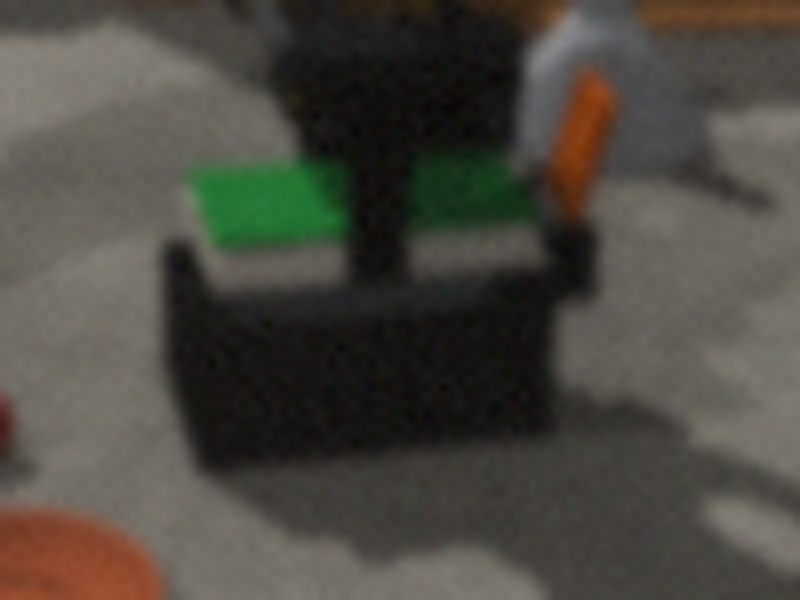

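Run:
```python
from h import *
np.set_printoptions(precision=1,suppress=True)
a=np.deg2rad(9.2);X=np.array([np.cos(a),np.sin(a),0]);Y=np.array([-X[1],X[0],0]);Z=np.array([0,0,1])
cr=lambda n,W:(proj(n,W)[0]-[200,145])*8
tcp=np.array([.5340,.1370,.0759])
for off in(0,.002,.004):
  c=tcp+off*X-.002*Z
  for k,(x,y,z) in dict(FLtop=(-.06,-.031,.02),FRtop=(.06,-.031,.02),BLtop=(-.06,.031,.02),FLmid=(-.06,-.031,.015)).items(): print(off,k,cr('side',c+x*X+y*Y+z*Z))
b=np.array([.5341,.1378,0])
for k,(x,y,z) in dict(FLbot=(-.068,-.039,0),FRbot=(.068,-.039,0),BLlip=(-.068,.039,.06),FLlip=(-.068,-.039,.06),hinge=(.078,0,.075)).items(): print(k,cr('side',b+x*X+y*Y+z*Z))
h=cv2.cvtColor(cv2.imread('pics/side6.png'),cv2.COLOR_BGR2HSV)
m=cv2.inRange(h,(50,100,40),(75,255,255));m[:160]=0;m[182:]=0;m[:,:215]=0;m[:,275:]=0
p=cv2.findNonZero(m)[:,0]
for v in range(164,177): 
  u=p[p[:,1]==v][:,0]
  if len(u):print(v,(v-145)*8,(u.min()-200)*8,(u.max()+1-200)*8)
```

```text
0 FLtop [204. 237.]
0 FRtop [532.  207.9]
0 BLtop [176.4 164.9]
0 FLmid [204.3 249.7]
0.002 FLtop [209.6 236.5]
0.002 FRtop [537.3 207.4]
0.002 BLtop [181.7 164.4]
0.002 FLmid [209.9 249.2]
0.004 FLtop [215.2 236. ]
0.004 FRtop [542.7 207. ]
0.004 BLtop [187. 164.]
0.004 FLmid [215.5 248.7]
FLbot [191.5 478. ]
FRbot [549.4 439.6]
BLlip [154.6 238.4]
FLlip [187.7 333.3]
hinge [554.5 213.4]
164 152 488 496
165 160 288 504
166 168 200 504
167 176 192 512
168 184 192 520
169 192 200 520
170 200 200 528
171 208 200 528
172 216 208 496
173 224 208 352
174 232 208 352
175 240 216 256
```

```bash
python3 -m pendant '[[0,0.002,0.002,-0.02,0],[0,0,0,-0.02,0],[0,0,0,-0.015,0],[0,0,0,-0.01,0],[0,0,0,0,0]]'; python3 -m pendant '[[0,0,0,-0.008,0],[0,0,0,-0.008,0],[0,0,0,-0.008,0],[0,0,0,0,0],[0,0,0,0,0]]'
```

```text
time: 8.83
eef_pos: [0.5336, 0.1372, 0.0582]
ee_rot: [0.0, 0.997, 0.081, -0.001]
wrist_force: [-0.4, -0.0, -0.7]
width: 0.0615
finger_force: 30.0
time: 9.25
eef_pos: [0.5341, 0.1373, 0.0529]
ee_rot: [0.0, 0.997, 0.081, -0.0]
wrist_force: [-1.3, 0.2, -1.5]
width: 0.0619
finger_force: 30.0
```

```bash
python3 -m pendant '[[0,0,0,-0.004,0],[0,0,0,-0.003,0],[0,0,0,0,0],[0,0,0,0,0],[0,0,0,0,0]]'
```

```text
time: 9.67
eef_pos: [0.5344, 0.1374, 0.052]
ee_rot: [-0.0, 0.997, 0.081, 0.0]
wrist_force: [-3.0, 0.0, 6.5]
width: 0.0619
finger_force: 30.0
```

```bash
python3 -m pendant '[[1,0,0,0.002,0],[1,0,0,0,0],[1,0,0,0,0],[1,0,0,0,0],[1,0,0,0,0]]'; python3 -m pendant '[[1,0,0,0.05,0],[1,0,0,0.1,0],[1,0,0,0.15,0],[1,0,0,0.1,0],[0,0,0,0,0]]'
python3 - <<'E'
from h import *
I=cv2.cvtColor(optics.snapshot('side'),cv2.COLOR_RGB2BGR);print(readout.sense()['eef_pos'])
cv2.imwrite('pics/c7.png',cv2.resize(I[145:220,200:300],(640,480),interpolation=cv2.INTER_CUBIC))
E
```

```text
time: 10.08
eef_pos: [0.5342, 0.1374, 0.0516]
ee_rot: [0.0, 0.997, 0.081, -0.0]
wrist_force: [0.0, -0.2, -0.4]
width: 0.0838
finger_force: 0.0
time: 10.5
eef_pos: [0.5381, 0.138, 0.1583]
ee_rot: [-0.002, 0.997, 0.081, 0.005]
wrist_force: [0.9, 0.2, 0.7]
width: 0.0849
finger_force: 0.0
[0.53669111 0.13790001 0.15574744]
```

View pics/c7.png

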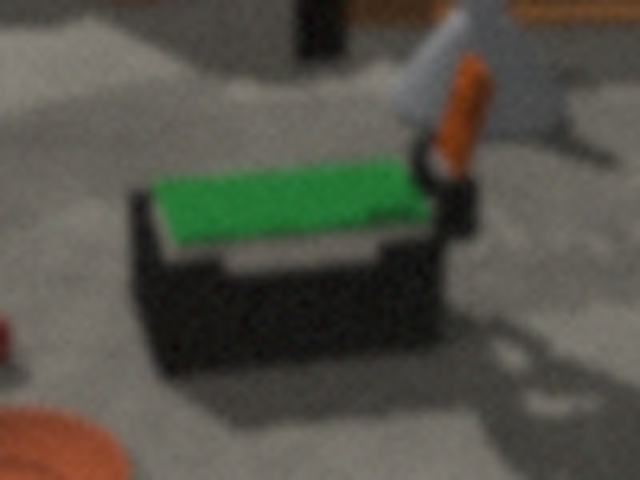

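```bash
python3 -m pendant '[[0,-0.01,0,-0.1,0],[0,0,0,-0.1,0],[0,0,0,-0.04,0],[0,0,0,0,0],[0,0,0,0,0]]'; python3 -m pendant '[[0,0,0,0,0],[0,0,0,0,0],[0,0,0,0,0],[0,0,0,-0.04,0],[0,0,0,0,0]]'
```

```text
time: 10.97
eef_pos: [0.5314, 0.137, 0.0915]
ee_rot: [0.001, 0.997, 0.081, -0.001]
wrist_force: [0.4, 0.0, 1.1]
width: 0.0508
finger_force: 0.0
time: 11.38
eef_pos: [0.5309, 0.1373, 0.0806]
ee_rot: [0.0, 0.997, 0.081, -0.001]
wrist_force: [-0.5, 0.0, -0.5]
width: 0.0178
finger_force: 0.0
```

```bash
python3 -m pendant '[[0,0.012,0,0,0],[0,0,0,0,0],[0,0,0,0,0],[0,0,0,0,0],[0,0,0,-0.02,0]]'; python3 -m pendant '[[0,0,0,-0.012,0],[0,0,0,-0.008,0],[0,0,0,-0.004,0],[0,0,0,0,0],[0,0,0,0,0]]'
```

```text
time: 11.8
eef_pos: [0.5355, 0.1376, 0.0775]
ee_rot: [-0.0, 0.997, 0.081, 0.001]
wrist_force: [0.3, -0.2, 0.4]
width: 0.0006
finger_force: 0.0
time: 12.22
eef_pos: [0.5347, 0.1374, 0.0707]
ee_rot: [0.0, 0.997, 0.081, 0.0]
wrist_force: [-0.2, 0.4, -0.5]
width: 0.0004
finger_force: 0.0
```

```bash
python3 -m pendant '[[0,0,0,-0.004,0],[0,0,0,-0.004,0],[0,0,0,0,0],[0,0,0,0,0],[0,0,0,0,0]]'
```

```text
time: 12.63
eef_pos: [0.5349, 0.1374, 0.0704]
ee_rot: [-0.0, 0.997, 0.081, -0.0]
wrist_force: [-5.3, -1.9, 13.3]
width: 0.0003
finger_force: 6.3
```

```bash
python3 -m pendant '[[0,0,0,0.1,0],[0,0,0,0.15,0],[0,0,0,0.13,0],[0,0.123,0.02,0,0],[0,0.123,0.02,0,0]]'; python3 -m pendant '[[0,0.123,0.02,0,0],[0,0.123,0.02,0,0],[0,0,0,-0.1,0],[0,0,0,-0.12,0],[0,0,0,0,0]]'
python3 - <<'E'
from h import *
I=cv2.cvtColor(optics.snapshot('side'),cv2.COLOR_RGB2BGR);s=readout.sense();print(s['eef_pos'],s['wrist_force'])
cv2.imwrite('pics/c8.png',cv2.resize(I[130:205,215:315],(640,480),interpolation=cv2.INTER_CUBIC))
E
```

```text
time: 13.05
eef_pos: [0.5982, 0.1488, 0.1681]
ee_rot: [-0.003, 0.997, 0.082, 0.003]
wrist_force: [0.6, 0.3, 0.7]
width: 0.0004
finger_force: 0.0
time: 13.47
eef_pos: [0.6541, 0.1567, 0.1022]
ee_rot: [0.001, 0.997, 0.081, -0.005]
wrist_force: [-1.9, 0.6, -1.4]
width: 0.0007
finger_force: 0.0
[0.65512405 0.15701724 0.10510702] [-0.89335096  0.60550604  0.84743528]
```

View pics/c8.png

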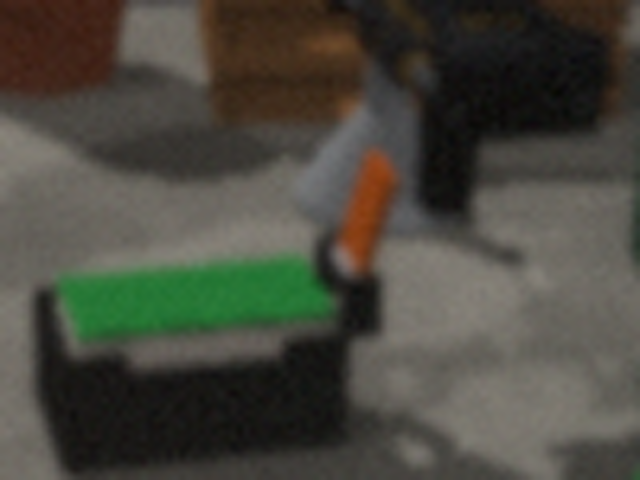

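```bash
python3 -m pendant '[[0,-0.04,-0.007,0.01,0],[0,-0.04,-0.007,0.01,0],[0,-0.044,-0.006,0,0],[0,-0.036,-0.006,-0.006,0],[0,-0.035,-0.006,-0.006,0]]'; python3 -m pendant '[[0,-0.028,-0.005,-0.022,0],[0,-0.027,-0.004,-0.026,0],[0,-0.01,-0.002,-0.022,0],[0,-0.01,-0.001,-0.022,0],[0,-0.004,0,-0.014,0]]'; python3 -m pendant '[[0,0,0,-0.008,0],[0,0,0,0,0],[0,0,0,0,0],[0,0,0,0,0],[0,0,0,0,0]]'
```

```text
time: 13.93
eef_pos: [0.6103, 0.1496, 0.1136]
ee_rot: [-0.001, 0.997, 0.081, 0.002]
wrist_force: [1.1, 0.0, 0.5]
width: 0.0002
finger_force: 0.8
time: 14.35
eef_pos: [0.5882, 0.1462, 0.0831]
ee_rot: [0.0, 0.997, 0.081, -0.001]
wrist_force: [-0.1, -0.2, 1.7]
width: 0.0003
finger_force: 0.8
time: 14.77
eef_pos: [0.5895, 0.1463, 0.0823]
ee_rot: [0.0, 0.997, 0.081, 0.0]
wrist_force: [0.1, -0.6, -0.7]
width: 0.0005
finger_force: 0.0
```

```bash
python3 -m pendant '[[0,-0.008,-0.001,-0.008,0],[0,0,0,-0.006,0],[0,0,0,-0.004,0],[0,0,0,0,0],[0,0,0,0,0]]'
```

```text
time: 15.18
eef_pos: [0.5874, 0.1461, 0.0784]
ee_rot: [-0.0, 0.997, 0.081, 0.0]
wrist_force: [-1.8, -0.7, 4.9]
width: 0.0003
finger_force: 2.7
```

```bash
python3 -m pendant '[[0,0,0,-0.004,0],[0,0,0,-0.003,0],[0,0,0,0,0],[0,0,0,0,0],[0,0,0,0,0]]'
```

```text
time: 15.6
eef_pos: [0.5875, 0.1461, 0.0782]
ee_rot: [-0.001, 0.997, 0.081, 0.0]
wrist_force: [-5.1, -1.8, 14.8]
width: 0.0005
finger_force: 7.4
```

Clip is firmly on its stop (rigid at 78 mm, 15 N). Retreat and check.

```bash
python3 -m pendant '[[0,0,0,0.06,0],[0,0,0,0.15,0],[0,0,0,0.15,0],[0,-0.1,0.1,0.1,0],[0,-0.1,0.15,0,0]]'; python3 -m pendant '[[0,-0.05,0.15,0,0],[0,0,0.15,0,0],[0,0,0.1,0,0],[0,0,0,0,0],[0,0,0,0,0]]'
python3 - <<'E'
from h import *
I={n:cv2.cvtColor(optics.snapshot(n),cv2.COLOR_RGB2BGR) for n in('side','top')};s=readout.sense();print(s['eef_pos'],s['wrist_force'])
a=cv2.resize(I['side'][130:205,205:305],(400,300),interpolation=cv2.INTER_CUBIC)
b=cv2.resize(I['top'][150:225,160:260],(400,300),interpolation=cv2.INTER_CUBIC)
cv2.imwrite('pics/c9.png',np.hstack([a,b]))
E
```

```text
time: 16.02
eef_pos: [0.5445, 0.2011, 0.196]
ee_rot: [-0.001, 0.997, 0.076, 0.005]
wrist_force: [1.4, 0.8, 1.0]
width: 0.0004
finger_force: 0.0
time: 16.43
eef_pos: [0.5265, 0.3067, 0.1892]
ee_rot: [0.001, 0.997, 0.083, -0.0]
wrist_force: [-0.4, -0.1, -0.4]
width: 0.0007
finger_force: 0.0
[0.52785512 0.30324613 0.18969002] [ 0.60871389 -0.79583892 -0.6378078 ]
```

View pics/c9.png

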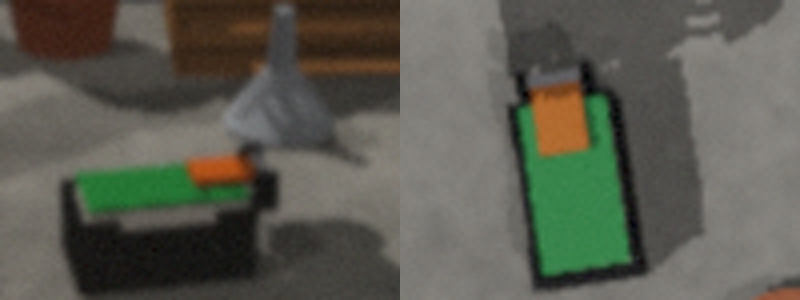

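The pictures show the lid seated in the recess, green face up, with the clip lying level over its +x end.

```bash
python3 -c "
from workcell import hand_in
print(hand_in())"
```

```text
the job is handed in; nothing more can be done
None
```

The lid is home in the box, rim down and green face up, pressed at about 13 N with the clip swung shut onto its stop; I laid it flat on the shelf first without letting go, touched no bystander, and handed in at about 16.5 s.

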